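# Fold out the vegetable slicer and slide its hand guard onto the track

### The job

Set up the vegetable slicer. First lift its folded bed by the wire loop until the sprung prop snaps over and holds it open. Then lift the hand guard out of the rack, put it down on the free worktop and let go so that you can take a new hold of it, feed it into the track from the open upper end and slide it down until it is fully home against the stop. Leave the other things where they stand.

Things in the scene. Friction and masses are not known exactly. Their poses are not given: they have to be found in the camera images.
- bed (a joint): Tilt of the slicer's bed: 0 folded flat, 0.42 open (its end stop, about 24 degrees). The bed turns about an axis 32 mm above the worktop at its low end. The sprung prop is over-centre at 0.16: below that it pulls the bed shut, above it pushes it open and holds it. Lifting takes about 10 N at the loop; open, it holds about 10 N pressed down at the mouth.
- loop (a point): Middle of the cross bar of the steel wire loop at the bed's high end (bar 10 mm thick, about 50 mm straight, 29 mm above the worktop when folded). Axes as point home. Lies 280 mm along x and 3 mm below the hinge axis of the bed, so it swings up on a 280 mm arc. Free opening of 40 mm between the bar and the bed, nothing beneath it.
- mouth (a point): Middle of the track's open upper end, on the track floor; axes as point home; 235 mm along x, 6 mm above the bed's hinge axis. The side channels are 105 mm apart inside, 9 mm high, with lips that cover the outer 10 mm on each side; the last 25 mm flare up and out, the floor's edge is rolled down. While the bed is folded two posts of the base block the channels' ends.
- home (a point): Point on the track floor, 65 mm along x from the bed's hinge axis, where the middle of the guard's underside lies when the guard is home. Moves with the bed: x points up the track to the open end, y across, z out of the bed. The stop's face lies at x = -45 mm, the mouth at x = +170 mm. Lips end 13 mm above the floor. The fixed base, 275 x 155 mm, is centred 55 mm from here towards the mouth.
- guard: White hand guard: plate 100 wide x 90 long x 6 mm under a 40 wide x 90 long block, 52 mm deep in all, 160 g. Starts standing on its leading end. Origin: middle of that end; z to the trailing end (90 mm off), x to its top (plate underside at x -26, plate top -20, block top +26 mm), y across. In the track its z points along home's x, its x along home's z.
- guard_foot (a point): Centre of the guard's flat underside: 45 mm along the guard's z and 26 mm back along its x from its origin; same axes. The first 14 mm of the plate from the leading end are narrowed to 92 mm, thinned and turned up by 2 mm to ease the entry.
- rack: Fixed aluminium tray with wire hoops 100 mm high, tray floor 12 mm up, origin under the middle bay; x runs across the bays. Bays at x = -68 and 0 mm, 63 mm clear, hold the guard and a spice jar, either way round; a fixed chopping board 180 mm long, 121 mm high stands at x = +48. Tray x -118..+78, y +-68 mm. The guard's top faces +x, so jar or board leave only its upper end to be held.
- spice_jar: Spice jar with a green cap, 46 mm across, 106 mm high, in the rack's other bay. Origin under its middle. Leave alone.
- onion: Brown onion, 83 mm across, 94 mm high. Origin under its middle. Leave alone.
- jar: Glass jar with a grey lid, 71 mm across, 110 mm high. Origin under its middle. Leave alone.
- mug: White mug, 78 mm across, 110 mm with its handle, 97 mm high. Origin under its middle. Leave alone.
- tin: Low tin, 75 mm across, 58 mm high. Origin under its middle. Leave alone.
- garlic: Garlic bulb, 56 mm, near the toaster oven that stands behind the slicer (its front about 0.69 m ahead of the robot). Origin under its middle. Leave alone.

How it is judged (in metres and radians):
On the way, in this order (a step that is already met when the one before it is completed fails the run):
1. the bed is snapped open (value of joint bed above 0.39 rad), for 0.3 s.
2. the guard rests on the worktop clear of the rack, let go (horizontal distance between guard and rack above 0.15 m and height (world z) of guard below 0.06 m and contact force between the fingers and guard below 0.2 N and linear speed of guard below 0.03 m/s), for 0.2 s.
3. the guard is in the upper part of the track, entered from its open end (x of guard_foot in the frame of home between 0.03 and 0.14 m and y of guard_foot in the frame of home between -0.005 and 0.005 m and z of guard_foot in the frame of home between -0.004 and 0.006 m and angle between the z axis of guard and the x axis of home, either way round below 0.08 rad and angle between the x axis of guard and the z axis of home, either way round below 0.08 rad), for 0.05 s.
At the end, for the whole second after the job is handed in: the bed stands open (above 0.39 rad) and the guard lies in the track, its underside on the track floor (within 6 mm) and in line, at rest and within 8 mm of the stop (value of joint bed above 0.39 rad and x of guard_foot in the frame of home between -0.006 and 0.008 m and y of guard_foot in the frame of home between -0.005 and 0.005 m and z of guard_foot in the frame of home between -0.004 and 0.006 m and angle between the z axis of guard and the x axis of home, either way round below 0.08 rad and angle between the x axis of guard and the z axis of home, either way round below 0.08 rad and linear speed of guard below 0.02 m/s); the robot touches nothing.
It fails at once if a bystander (onion, jar, mug, tin, garlic or the spice jar in the rack) is shifted by more than 40 mm (distance of any of onion, jar, mug, tin, garlic, spice_jar from where it was at the start of the episode above 0.04 m).
It also fails if it takes over 72 s, if anything falls off the work surface, if the arm or the gripper's body presses on something with over 40 N, if the wrist force passes 120 N, or if a joint passes its speed limit or range.

### The arm

A 6-joint arm with a two-finger parallel gripper is mounted at the origin on a cart in front of the work surface, level with it; the furniture and walls round the work are solid. World frame = base frame: x ahead of the robot, y to its left, z up, the work surface at z = 0. Lengths are in m, angles in degrees, forces in N, time in s.
With the tool pointing down it reaches from about 0.3 to 0.75 m from the base axis. Payload 8.5 kg.
Tool frame: the origin (TCP) lies at the very end of the fingers, on their centre line; the grasp point (between the pads) lies env.pinch_z behind it (env.pinch_z is the distance from the TCP to the grasp point, in m); z points along the fingers, y is the line along which they close (so a half turn about z gives the same grasp; the last joint's range is limited). The gripper opens to 85 mm and grips with 20 to 120 N. Pads are 22 mm wide; open, the fingers measure 114 mm over their backs; the gripper's body (76 mm by 85 mm) begins 54 mm behind the grasp point. The pads swing forward as they close: fully open they stand 13 mm farther back than shut.
Start: joints at [-86.19, 21.807, 74.336, -0, 83.858, -12.336], TCP at [0.153, -0.528, 0.231] pointing down, gripper open.
Joint ranges: [-178.18, 178.18], [-50.72, 133.34], [12.68, 142.11], [-81.47, 261.47], [9.98, 163.14], [-165.26, 165.26]. Speed limits (degrees/s): [136.94, 136.94, 180, 180, 180, 180].

### API

Orientations are given as a 3x3 rotation matrix whose columns are the frame's x, y, z axes.
In Python, from rig import telemetry, get_image, env gives the robot as it stands. The module is installed in compiled form; this text tells all that it offers.
- The arm moves only by the tool apply_moves, never from a script. Its argument "series" is a list of rows, each a list of 7 numbers: the shift along the tool's x, y, z in mm, then the turn, a rotation vector about the tool's x, y, z in degrees, then the opening, from 0 (shut) to 1 (fully open). A call has 1 to 12 rows; each row shifts and turns the commanded pose from where the row before left it, along the tool's axes as they then stand; what a row does not reach is not made up. A row lasts 1/8 s, in which the tool goes at most 62.5 mm and 10.7 degrees, less where a joint would pass 70% of its speed; a pose out of reach is approached as far as the arm can. A call with a gripper value outside its range is refused whole. The fingers move at their own pace and stop on an object; "grip_force" is the grip in N (left out, the last holds). Time passes only in rows, so rows that do not move let the fingers close. It gives the time, the measured TCP pose, the force, the opening and the grip force at its end, in the units of the state.
- telemetry.observe(): the state, without advancing time (a new reading comes with each control period).
- get_image(name): name is "side" or "top" or "wrist"; returns a dict with "frame" (420x560x3 uint8, red, green, blue), "z_map" (420x560 float32, m along the optical axis (not along the pixel's ray), 0 where there is no reading), "vertical_fov" (degrees; the focal length in pixels is half the picture's height over the tangent of half this angle, whatever the lens; pixels are square), "cx", "cy" (the principal point, pixels), "dist" ([k1, k2, p1, p2, k3] as OpenCV has them; the pictures are not rectified), "eye" and "attitude" of the camera in the world; the wrist camera has in their place "mount" (4x4, takes a point from camera to tool coordinates, whose origin is the TCP and whose axes are the flange's). Camera axes: x right, y up, looking along -z (the intrinsics and any distortion apply to the point x, -y, -z); pixel columns grow to the right and rows downward; lengths in m; the calibration is good to about 2 mm. A picture is of the moment at which its call begins: read the wrist's pose just before it.
- env.close_job(): hands the job in; it is judged then, once.
The state is a dict: "time_s": time; "q": joint angles; "qvel": joint speeds; "joint_efforts": joint torques, N m; "position": TCP position; "tool_rot": TCP orientation; "ft_force": force on the tool from outside, world axes, zero at the start; "wrist_torque": the same for the moment, N m; "grip_width": finger opening in m; "gripper_force": force on a finger pad.
Only numpy, scipy, OpenCV 4.12 (cv2) and the standard library are available. Lean on these libraries where they do the work, as an engineer would, in place of code of your own. Each camera call takes 0.05 s, during which the arm holds its last target. There are 200 camera calls.

## Working session

There is one attempt and no reset: what is moved stays moved. The work goes in short steps, Python scripts to look and compute and a tool call to move; the robot and the scene stay as the last step left them, time stands still between calls to the robot, and variables do not carry over. Pictures are saved under pics/ and viewed, at most 10 in all, crops included, and the job is handed in when it is done.

Besides the shell and the picture viewer there is one more tool, called after ">>>" by a JSON object that holds its "method" and its "body". apply_moves: Moves the arm, as the interface text tells. Its arguments: {"type":"object","properties":{"series":{"type":"array"},"grip_force":{"type":"number"}},"required":["series"]}

```bash
ls; mkdir -p pics
cat > h.py <<'E'
import numpy as np, cv2
from rig import telemetry, get_image, env
def cam(im):
    f=210/np.tan(np.radians(im["vertical_fov"])/2)
    return np.array([[f,0,im["cx"]],[0,f,im["cy"]],[0,0,1.]]), np.array(im["dist"],float)
def pose(im,st=None):
    if "mount" in im:
        T=np.eye(4);T[:3,:3]=np.array(st["tool_rot"]);T[:3,3]=st["position"]
        return T@np.array(im["mount"])
    T=np.eye(4);T[:3,:3]=np.array(im["attitude"]);T[:3,3]=im["eye"];return T
def cloud(im,st=None):
    K,d=cam(im);h,w=im["z_map"].shape
    u,v=np.meshgrid(np.arange(w),np.arange(h))
    p=cv2.undistortPoints(np.stack([u,v],-1).reshape(-1,1,2).astype(float),K,d).reshape(h,w,2)
    z=im["z_map"];P=np.stack([p[...,0]*z,-p[...,1]*z,-z],-1)
    T=pose(im,st);W=P@T[:3,:3].T+T[:3,3];W[z<=0]=np.nan
    return W
def save(im,n,s=1.4): cv2.imwrite("pics/"+n,cv2.resize(im["frame"][...,::-1],None,fx=s,fy=s))
E
python3 - <<'E'
from h import *
s=telemetry.observe();print(s,env.pinch_z)
for n in("top","side"):
    im=get_image(n);save(im,n+"0.png");W=cloud(im);np.save(n+"0.npy",W);print(n,im["eye"],im["vertical_fov"],im["dist"])
E
```

```text
pics
{'time_s': 0.0, 'q': array([-8.61888454e+01,  2.18401842e+01,  7.43866322e+01,  5.36807995e-05,
        8.38589592e+01, -1.23368700e+01]), 'qvel': array([-0.02073015, -0.06087468, -0.03409673,  0.07816128,  0.01153989,
        0.00637358]), 'joint_efforts': array([ 5.20593840e-04, -4.48468637e+01, -2.31272060e+01, -1.46600005e-04,
        4.75818990e-03,  9.10093803e-06]), 'position': array([ 0.15293276, -0.52798687,  0.23070828]), 'tool_rot': array([[ 9.60546419e-01,  2.78119700e-01, -9.85777131e-05],
       [ 2.78119532e-01, -9.60545311e-01,  1.49381675e-03],
       [ 3.20771507e-04, -1.46229672e-03, -9.99998879e-01]]), 'ft_force': array([-0.3054832 , -0.32783542, -0.27437626]), 'wrist_torque': array([-0.01468907,  0.01829731, -0.04943311]), 'gripper_force': 0.0, 'grip_width': 0.08546690156855079} 0.0187
top [ 0.14012405 -0.08873449  1.55786407] 44.805292170053406 [0.05631273 0.         0.         0.         0.        ]
side [ 0.58044799 -0.97033602  0.87073426] 54.75923203353728 [-0.03074611  0.          0.          0.          0.        ]
```

View pics/top0.png

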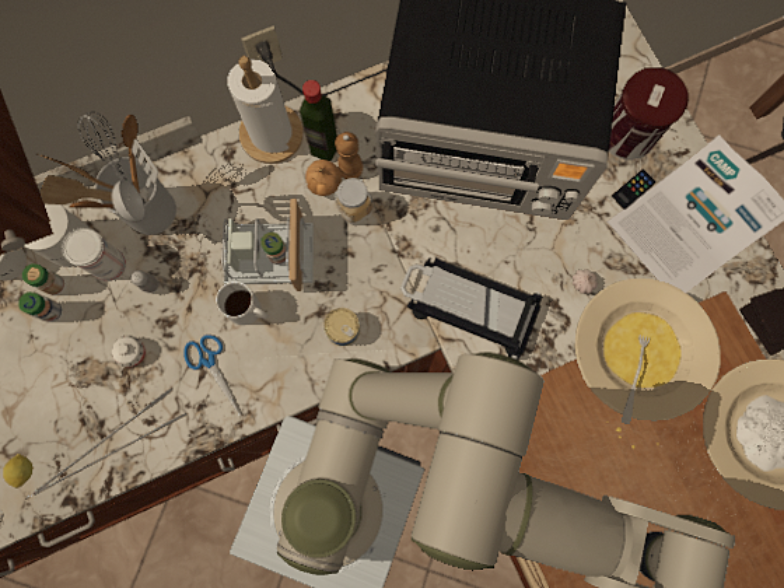

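View pics/side0.png

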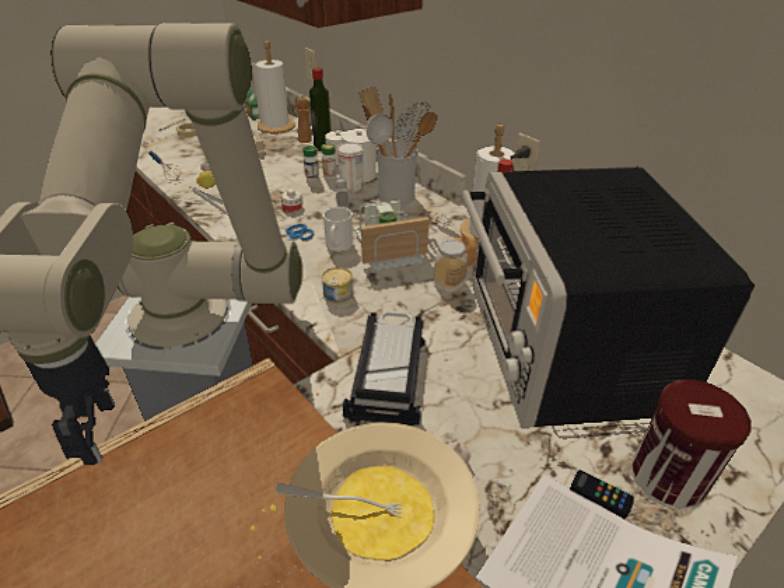

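The top view shows the slicer (784x588 pixels) with its loop at (413,285) and its low end near (525,330). The rack is at (265,245), with the guard in the left bay (242,247), the spice jar at (272,243) and the board at (294,245). The mug is at (238,300), the tin at (342,325), the onion at (322,178), the jar at (353,198) and the garlic at (587,281).

Run:
```python
from h import *
W=np.load("top0.npy")
for n,(u,v) in dict(loopbar=(408,285),bed=(460,300),low=(525,330),guard=(242,240),spice=(272,240),board=(294,245),mug=(238,300),tin=(342,325),onion=(322,178),jar=(353,190),garlic=(587,281),counter=(390,250),base=(320,517)).items():
    print(n,np.round(W[int(v/1.4),int(u/1.4)],3))
# slicer
im=cv2.imread("pics/top0.png")
X,Y,Z=W[...,0],W[...,1],W[...,2]
R=np.zeros(Z.shape,bool);R[int(250/1.4):int(365/1.4),int(398/1.4):int(555/1.4)]=1
m=R&(Z>0.02)&(Z<0.08)
P=W[m];r=cv2.minAreaRect((P[:,:2]*1000).astype(np.float32));print("slicer",r,cv2.boxPoints(r),np.percentile(P[:,2],[5,50,95]))
# board
R=np.zeros(Z.shape,bool);R[130:215,155:222]=1
m=R&(Z>0.11);P=W[m];r=cv2.minAreaRect((P[:,:2]*1000).astype(np.float32));print("board",r,P[:,2].max())
hi=Z>0.085
R=np.zeros(Z.shape,bool);R[155:195,163:183]=1
m=R&(Z>0.09)&(Z<.125);P=W[m];r=cv2.minAreaRect((P[:,:2]*1000).astype(np.float32));print("guard",r,np.median(P[:,2]))
# ortho crops, 1 px = 0.5mm via scatter + resize of raw crop
f=cv2.resize(get_image("top")["frame"][...,::-1],None,fx=1,fy=1)
a=cv2.resize(f[175:262,280:400],(780,566),interpolation=cv2.INTER_CUBIC)
cv2.imwrite("pics/sl.png",a)
b=cv2.resize(f[130:235,150:270],(686,600),interpolation=cv2.INTER_CUBIC);cv2.imwrite("pics/rk.png",b)
```

```text
loopbar [0.51  0.011 0.01 ]
bed [ 0.509 -0.109  0.045]
low [ 0.498 -0.263  0.042]
guard [0.455 0.371 0.099]
spice [0.473 0.304 0.121]
board [0.479 0.255 0.122]
mug [0.341 0.343 0.035]
tin [0.365 0.108 0.061]
onion [0.657 0.269 0.07 ]
jar [0.642 0.187 0.111]
garlic [ 0.646 -0.353  0.05 ]
counter [0.574 0.078 0.003]
base [ 0.003 -0.004  0.221]
slicer ((513.7023315429688, -128.93991088867188), (300.2596740722656, 154.28689575195312), 88.82799530029297) [[ 433.50427  -277.46045 ]
 [ 587.7589   -280.6162  ]
 [ 593.9004     19.580627]
 [ 439.64575    22.73639 ]] [0.03342203 0.04207958 0.05845696]
board ((475.85955810546875, 274.71356201171875), (150.1962890625, 153.3266143798828), 59.03806686401367) 0.1304283358866245
guard ((449.9930725097656, 366.3035888671875), (106.92594909667969, 58.14213180541992), 23.217113494873047) 0.10206704124369514
```

View pics/sl.png

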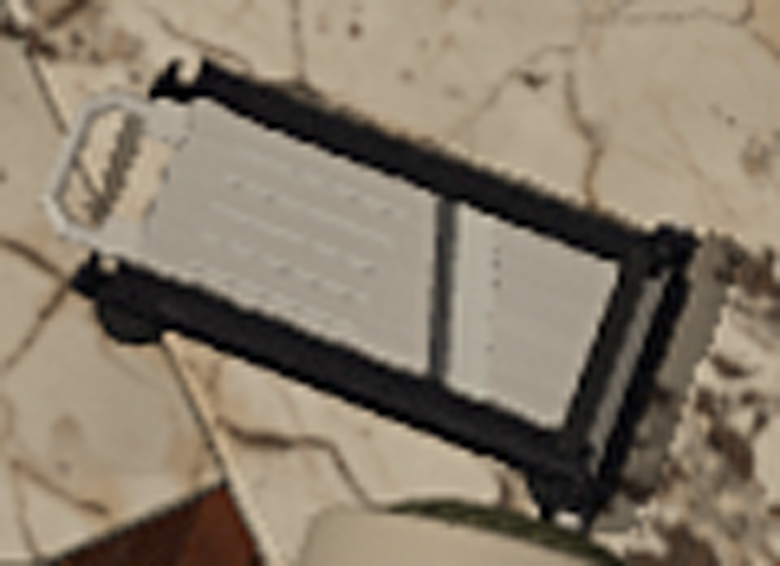

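View pics/rk.png

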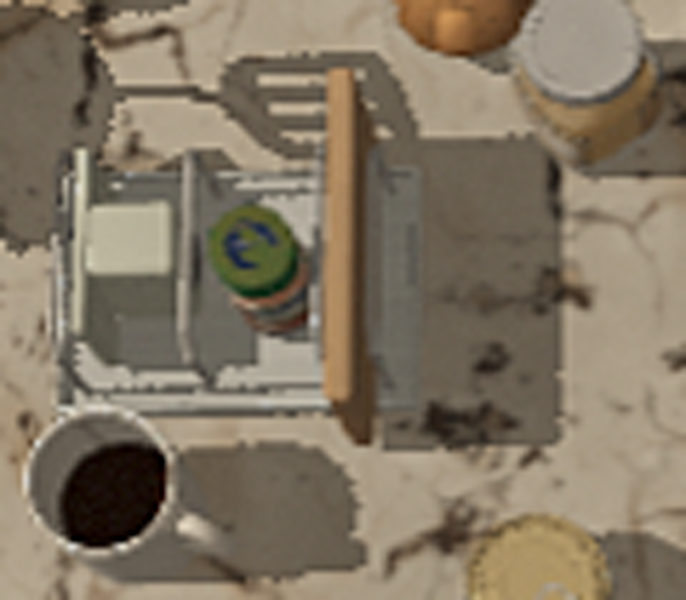

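The slicer crop shows the loop bar at (60,200) and the bed rising left to right. The rack crop shows the guard's block end at (130,238) with its plate on the left at x≈80. The spice jar's cap is at (255,250) and the board at x≈345. I'll move over the slicer for a close look.

>>> {"method": "apply_moves", "body": {"series": [[46.6,-36.3,-9,0,0,0,0.36],[46.6,-36.3,-9,0,0,0,0.36],[46.6,-36.3,-9,0,0,0,0.36],[46.6,-36.3,-9,0,0,0,0.36],[46.6,-36.3,-9,0,0,0,0.36],[46.6,-36.3,-9,0,0,0,0.36],[46.6,-36.3,-9,0,0,0,0.36],[46.6,-36.3,-9,0,0,0,0.36],[46.6,-36.3,-9,0,0,0,0.36],[46.6,-36.3,-9,0,0,0,0.36],[0,0,0,0,0,8.5,0.36],[0,0,0,0,0,8.5,0.36]]}}

```text
time_s: 1.65
position: [0.4998, -0.0492, 0.321]
tool_rot: [[1.0, -0.018, -0.001], [-0.018, -1.0, 0.0], [-0.001, -0.0, -1.0]]
ft_force: [-0.8, -0.5, -0.1]
grip_width: 0.0307
gripper_force: 0.0
```

```bash
cat > look.py <<'E'
from h import *
import sys
s=telemetry.observe();im=get_image("wrist");n=sys.argv[1]
save(im,n+".png");np.savez(n+".npz",W=cloud(im,s),f=im["frame"])
print(s["time_s"],s["position"].round(4),s["tool_rot"].round(3).tolist(),s["q"].round(1),s["ft_force"].round(1),s["grip_width"])
E
python3 look.py w1; python3 -c "
from h import *
print(get_image('wrist')['mount'],get_image('wrist')['vertical_fov'])"
```

```text
1.65 [ 0.4998 -0.0492  0.321 ] [[1.0, -0.018, -0.001], [-0.018, -1.0, 0.0], [-0.001, -0.0, -1.0]] [-19.1  14.   71.1  -0.   94.9  71.9] [-0.8 -0.5 -0.1] 0.03074667919919357
[[-6.61553809e-04  9.48890986e-01  3.15603324e-01  8.00170016e-02]
 [ 9.99999159e-01  2.75581113e-04  1.26759380e-03  9.27064945e-04]
 [ 1.11583402e-03  3.15603897e-01 -9.48890370e-01 -1.43223720e-01]
 [ 0.00000000e+00  0.00000000e+00  0.00000000e+00  1.00000000e+00]] 59.28928195229434
```

View pics/w1.png

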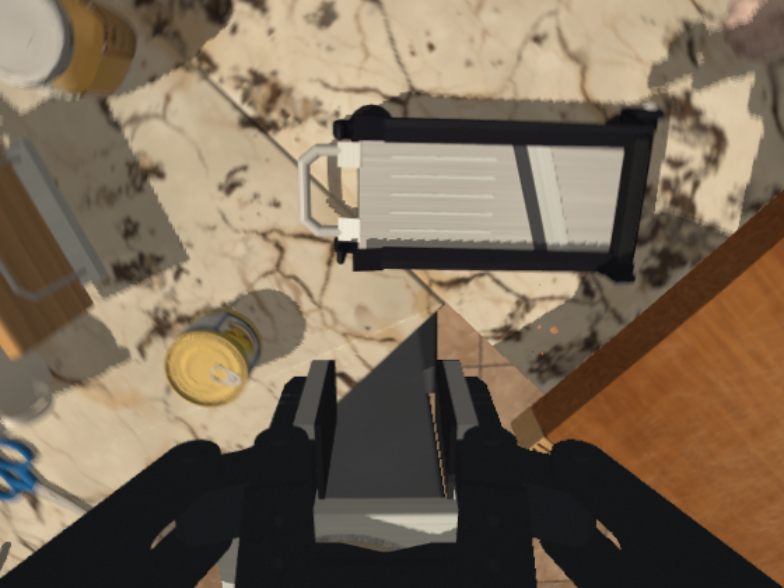

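The wrist view shows the loop bar at (305,192), the near posts at (345,130) and (345,250), the bed metal from (360,140) to (620,250), the low end near (640,195) and the tin at (207,368).

Run:
```python
from h import *
d=np.load("w1.npz");W=d["W"];f=d["f"].astype(int)
def px(u,v): return W[int(round(v/1.4)),int(round(u/1.4))].round(4)
R=np.zeros(W.shape[:2],bool);R[112:162,211:224]=1
m=R&(W[...,2]>0.015)&(W[...,2]<.045);P=W[m];print("bar",len(P),np.median(P,0),P.min(0),P.max(0))
for v in range(116,160,6):
    r=W[v,210:226];k=(r[:,2]>.02);print(v,r[k].mean(0).round(4),k.sum())
# top surface of rails : z>0.038, black
R[:]=0;R[75:205,250:475]=1
m=R&(W[...,2]>.03)&(W[...,2]<.07);P=W[m]
r=cv2.minAreaRect((P[:,:2]*1000).astype(np.float32));print(r,cv2.boxPoints(r).round(1).tolist())
print(np.histogram(P[:,2],bins=np.arange(.03,.07,.004)))
# metal (bright, inside) per column: edge rows
for c in range(265,430,20):
    col=(f[80:205,c].sum(-1)>330)&(W[80:205,c,2]>.025)
    ii=np.where(col)[0]+80
    print(c,W[ii[0],c].round(4),W[ii[-1],c].round(4))
```

```text
bar 441 [0.51822924 0.01742074 0.03377165] [0.48818326 0.0092419  0.02830124] [0.54558239 0.02365647 0.03687238]
116 [0.541  0.0164 0.0334] 11
122 [0.5342 0.0174 0.0337] 8
128 [0.5274 0.0178 0.0339] 8
134 [0.5204 0.0178 0.0333] 9
140 [0.5134 0.0182 0.0332] 9
146 [0.5064 0.018  0.0339] 8
152 [0.4992 0.0185 0.0335] 8
158 [0.492  0.0166 0.0335] 12
((510.87811279296875, -145.73574829101562), (251.07054138183594, 151.1907196044922), 88.29938507080078) [[431.6000061035156, -269.0], [582.7000122070312, -273.5], [590.2000122070312, -22.5], [439.0, -18.0]]
(array([   78,  3647, 10662,   121,   392,  6219,   521,   888,    19,
           0]), array([0.03 , 0.034, 0.038, 0.042, 0.046, 0.05 , 0.054, 0.058, 0.062,
       0.066, 0.07 ]))
265 [ 0.5586 -0.0397  0.0516] [ 0.4785 -0.0371  0.0371]
285 [ 0.5554 -0.0616  0.0391] [ 0.4783 -0.0608  0.0385]
305 [ 0.5558 -0.083   0.0523] [ 0.4752 -0.0845  0.0373]
325 [ 0.5536 -0.1064  0.0392] [ 0.4747 -0.1084  0.037 ]
345 [ 0.5532 -0.1289  0.0389] [ 0.4749 -0.1318  0.0394]
365 [ 0.5518 -0.1518  0.0378] [ 0.472  -0.1558  0.039 ]
385 [ 0.5517 -0.1738  0.0401] [ 0.4995 -0.1774  0.0404]
405 [ 0.5504 -0.1968  0.0396] [ 0.4702 -0.2038  0.0395]
425 [ 0.5502 -0.2201  0.0388] [ 0.4709 -0.2281  0.0392]
```

>>> {"method": "apply_moves", "body": {"series": [[8.2,-33.7,0,0,0,0,0.38],[8.2,-33.7,0,0,0,0,0.38],[0,0,50,0,0,0.8,0.38],[0,0,50,0,0,0,0.38],[0,0,50,0,0,0,0.38],[0,0,50,0,0,0,0.38],[0,0,50,0,0,0,0.38],[0,0,30,0,0,0,0.38],[0,0,15,0,0,0,0.38],[0,0,14,0,0,0,0.38],[0,0,0,0,0,0,0.38]]}}

```text
time_s: 3.18
position: [0.517, 0.0171, 0.0122]
tool_rot: [[1.0, -0.028, -0.0], [-0.028, -1.0, 0.0], [-0.0, -0.0, -1.0]]
ft_force: [1.0, -0.4, -0.1]
grip_width: 0.0326
gripper_force: 0.0
```

>>> {"method": "apply_moves", "body": {"series": [[0,0,0,0,0,0,0],[0,0,0,0,0,0,0],[0,0,0,0,0,0,0],[0,0,0,0,0,0,0]], "grip_force": 40}}

```text
time_s: 3.68
position: [0.5175, 0.0189, 0.0133]
tool_rot: [[1.0, -0.029, 0.002], [-0.029, -1.0, 0.003], [0.002, -0.003, -1.0]]
ft_force: [1.7, 12.9, 0.7]
grip_width: 0.0085
gripper_force: 39.1
```

>>> {"method": "apply_moves", "body": {"series": [[0,-0.5,-9.8,2,0,0,0],[0,-0.5,-9.8,2,0,0,0],[0,-0.5,-9.8,2,0,0,0],[0,-0.5,-9.8,2,0,0,0],[0,-0.5,-9.8,2,0,0,0],[0,-0.5,-9.8,2,0,0,0],[0,-0.5,-9.8,2,0,0,0],[0,-0.5,-9.8,2,0,0,0],[0,-0.5,-9.8,2,0,0,0],[0,-0.5,-9.8,2,0,0,0],[0,-0.5,-9.8,2,0,0,0],[0,-0.3,-4.9,1,0,0,0]]}}

```text
time_s: 5.18
position: [0.5171, 0.0033, 0.1261]
tool_rot: [[1.0, -0.025, 0.015], [-0.028, -0.919, 0.393], [0.004, -0.393, -0.919]]
ft_force: [-0.2, 6.5, 11.6]
grip_width: 0.0083
gripper_force: 40.8
```

>>> {"method": "apply_moves", "body": {"series": [[0,0,-2,0.4,0,0,0],[0,0,0,0,0,0,0],[0,0,0,0,0,0,0.38],[0,0,0,0,0,0,0.38],[0,0,0,0,0,0,0.38]]}}

```text
time_s: 5.8
position: [0.5166, 0.0015, 0.1253]
tool_rot: [[1.0, -0.027, 0.012], [-0.029, -0.917, 0.397], [0.0, -0.397, -0.918]]
ft_force: [-0.2, -0.1, -0.9]
grip_width: 0.0324
gripper_force: 0.0
```

>>> {"method": "apply_moves", "body": {"series": [[0,0,-45,0,0,0,0.4],[0,0,-55,0,0,0,0.4],[0,0,0,-8.2,0,0,0.8],[0,0,0,-8.2,0,0,0.8],[0,0,0,-7,0,0,0.8]]}}

```text
time_s: 6.42
position: [0.5155, -0.0382, 0.2175]
tool_rot: [[1.0, -0.029, 0.001], [-0.029, -1.0, -0.004], [0.001, 0.004, -1.0]]
ft_force: [0.6, -0.4, 0.6]
grip_width: 0.0683
gripper_force: 0.0
```

>>> {"method": "apply_moves", "body": {"series": [[-8.9,-50.9,-12.9,0,0,0,0.8],[-8.9,-50.9,-12.9,0,0,0,0.8],[-8.9,-50.9,-12.9,0,0,0,0.8],[-8.9,-50.9,-12.9,0,0,0,0.8],[-8.9,-50.9,-12.9,0,0,0,0.8],[-8.9,-50.9,-12.9,0,0,0,0.8],[-8.9,-50.9,-12.9,0,0,0,0.8],[-8.9,-50.9,-12.9,0,0,0,0.8]]}}

```text
time_s: 7.42
position: [0.4555, 0.3725, 0.3206]
tool_rot: [[1.0, -0.029, -0.0], [-0.029, -1.0, -0.0], [-0.0, 0.0, -1.0]]
ft_force: [1.9, 0.5, 0.0]
grip_width: 0.0685
gripper_force: 0.0
```

>>> {"method": "apply_moves", "body": {"series": [[0,0,0,0,0,-10.2,0.8],[0,0,0,0,0,-10.2,0.8],[0,0,0,0,0,-10.2,0.8],[0,0,0,0,0,-10.2,0.8],[0,0,0,0,0,-10.2,0.8],[0,0,0,0,0,-10.2,0.8],[0,0,0,0,0,-10.2,0.8],[0,0,0,0,0,-10.2,0.8],[0,0,0,0,0,-10.2,0.8],[0,0,0,0,0,-10.2,0.8],[0,0,0,0,0,-10.2,0.8]]}}

```text
time_s: 8.8
position: [0.456, 0.3709, 0.32]
tool_rot: [[-0.356, 0.934, -0.0], [0.934, 0.356, -0.0], [-0.0, -0.001, -1.0]]
ft_force: [-0.6, -0.0, -0.1]
grip_width: 0.0678
gripper_force: 0.0
```

```bash
python3 look.py w2
python3 - <<'E'
from h import *
im=get_image("side");W=cloud(im);np.save("side1.npy",W)
E
```

```text
8.8 [0.456  0.3709 0.32  ] [[-0.356, 0.934, -0.0], [0.934, 0.356, -0.0], [-0.0, -0.001, -1.0]] [27.6 23.4 57.4 -0.  99.2  6.7] [-0.6 -0.  -0.1] 0.06784471901485756
```

View pics/w2.png

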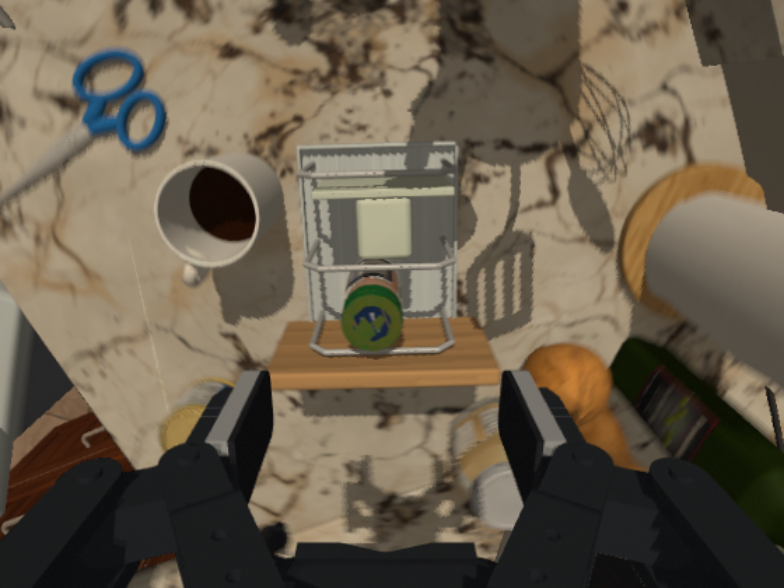

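The block's end is at (384,228) and the plate runs along row 192. The hoops are at rows 175 and 265, and the spice jar's cap is at (372,320).

Run:
```python
from h import *
d=np.load("w2.npz");W=d["W"];s=telemetry.observe();Rt=s["tool_rot"];p=s["position"]
L=(W-p)@Rt
R=np.zeros(W.shape[:2],bool);R[140:186,250:298]=1
m=R&(abs(W[...,2]-.102)<.008)&(d["f"].min(-1)>140);P=L[m]
r=cv2.minAreaRect((P[:,:2]*1000).astype(np.float32));print("block tool frame",r,np.median(W[m],0),P.min(0),P.max(0))
R[:]=0;R[132:141,215:332]=1
m=R&(abs(W[...,2]-.102)<.008);P=L[m];print("plate",len(P),np.percentile(P,[2,50,98],axis=0).round(4),np.polyfit(P[:,1],P[:,0],1),np.median(W[m],0))
R[:]=0;R[180:196,215:332]=1
m=R&(W[...,2]>.085)&(W[...,2]<.12);P=L[m];print("hoop",np.percentile(P,[2,50,98],axis=0).round(4))
R[:]=0;R[205:250,240:292]=1
m=R&(W[...,2]>.11)&(W[...,2]<.125);P=L[m];print("cap",np.percentile(P,[2,50,98],axis=0).round(4))
```

```text
block tool frame ((3.070648193359375, -6.789758682250977), (41.75562286376953, 40.33333206176758), 2.863442897796631) [0.45222236 0.37340387 0.10247503] [-0.01744827 -0.02591995  0.21533648] [0.02463243 0.01431277 0.22128267]
plate 708 [[ 0.0242 -0.0503  0.2161]
 [ 0.0274 -0.0015  0.2177]
 [ 0.0306  0.0444  0.2252]] [0.01811092 0.0274996 ] [0.44519564 0.39601661 0.10234492]
hoop [[-0.0307 -0.0602  0.2169]
 [-0.0268 -0.0033  0.2194]
 [-0.016   0.0484  0.2322]]
cap [[-0.0844 -0.0316  0.2005]
 [-0.0628 -0.0112  0.2021]
 [-0.0429  0.009   0.2083]]
```

>>> {"method": "apply_moves", "body": {"series": [[2,-5.8,20,0,0,-1,0.7],[0,0,40,0,0,0,0.7],[0,0,40,0,0,0,0.7],[0,0,40,0,0,0,0.7],[0,0,40,0,0,0,0.7],[0,0,30,0,0,0,0.7],[0,0,25,0,0,0,0.7],[0,0,20,0,0,0,0.7],[0,0,0,0,0,0,0.7]], "grip_force": 40}}

```text
time_s: 10.02
position: [0.4493, 0.3704, 0.064]
tool_rot: [[-0.364, 0.931, -0.003], [0.931, 0.364, -0.001], [-0.0, -0.003, -1.0]]
ft_force: [0.8, -0.6, 0.7]
grip_width: 0.0599
gripper_force: 0.0
```

>>> {"method": "apply_moves", "body": {"series": [[0,0,0,0,0,0,0.2],[0,0,0,0,0,0,0.2],[0,0,0,0,0,0,0.2],[0,0,0,0,0,0,0.2]], "grip_force": 40}}

```text
time_s: 10.52
position: [0.4505, 0.3711, 0.0664]
tool_rot: [[-0.367, 0.93, 0.002], [0.93, 0.367, 0.001], [0.0, 0.002, -1.0]]
ft_force: [0.0, 1.3, 5.9]
grip_width: 0.0396
gripper_force: 41.2
```

>>> {"method": "apply_moves", "body": {"series": [[0,0,-15,0,0,0,0.2],[0,0,-30,0,0,0,0.2],[0,0,-35,0,0,0,0.2],[0,0,-35,0,0,0,0.2],[0,0,-30,0,0,0,0.2],[-35,-7,0,0,0,0,0.2],[-45,-9,0,0,0,0,0.2],[-50,-9,0,0,0,0,0.2],[-50,-9,0,0,0,0,0.2],[-50,-9,0,0,0,0,0.2],[-36,-8,0,0,0,0,0.2]]}}

```text
time_s: 11.9
position: [0.5, 0.1027, 0.2109]
tool_rot: [[-0.366, 0.931, 0.0], [0.931, 0.366, -0.0], [-0.0, -0.0, -1.0]]
ft_force: [1.2, 1.2, -1.2]
grip_width: 0.0392
gripper_force: 40.7
```

>>> {"method": "apply_moves", "body": {"series": [[0,0,0,0,0,9.3,0.2],[0,0,0,0,0,9.3,0.2],[0,0,0,0,0,9.3,0.2],[0,0,0,0,0,9.3,0.2],[0,0,0,0,0,9.3,0.2],[0,0,0,0,0,9.3,0.2],[0,0,0,0,0,9.3,0.2],[0,0,0,0,0,9.3,0.2],[0,0,0,0,0,9.3,0.2],[0,0,0,0,0,9.3,0.2],[0,0,0,0,0,9.3,0.2],[0,0,0,0,0,9.2,0.2]]}}

```text
time_s: 13.4
position: [0.4997, 0.1047, 0.2109]
tool_rot: [[1.0, -0.005, -0.0], [-0.005, -1.0, 0.0], [-0.0, -0.0, -1.0]]
ft_force: [-0.2, -0.5, -1.4]
grip_width: 0.0396
gripper_force: 40.6
```

>>> {"method": "apply_moves", "body": {"series": [[0,0,35,0,0,0,0.2],[0,0,40,0,0,0,0.2],[0,0,35,0,0,0,0.2],[0,0,20,0,0,0,0.2],[0,0,12,0,0,0,0.2],[0,0,7,0,0,0,0.2],[0,0,4,0,0,0,0.2],[0,0,0,0,0,0,0.2]]}}

```text
time_s: 14.4
position: [0.5003, 0.1047, 0.0576]
tool_rot: [[1.0, 0.001, 0.0], [0.001, -1.0, -0.0], [0.0, 0.0, -1.0]]
ft_force: [-0.7, 0.3, -1.4]
grip_width: 0.0397
gripper_force: 40.6
```

>>> {"method": "apply_moves", "body": {"series": [[0,0,1.5,0,0,0,0.2],[0,0,0,0,0,0,0.2]]}}

```text
time_s: 14.65
position: [0.5002, 0.1047, 0.0559]
tool_rot: [[1.0, 0.001, 0.0], [0.001, -1.0, -0.0], [0.0, 0.0, -1.0]]
ft_force: [-0.3, -0.6, -1.4]
grip_width: 0.0395
gripper_force: 40.6
```

>>> {"method": "apply_moves", "body": {"series": [[0,0,1,0,0,0,0.2],[0,0,1,0,0,0,0.2],[0,0,0,0,0,0,0.2]]}}

```text
time_s: 15.02
position: [0.5003, 0.1046, 0.0543]
tool_rot: [[1.0, 0.001, 0.001], [0.001, -1.0, -0.0], [0.001, 0.0, -1.0]]
ft_force: [-1.7, 0.4, 5.9]
grip_width: 0.0395
gripper_force: 41.5
```

>>> {"method": "apply_moves", "body": {"series": [[0,0,0,0,0,0,0.7],[0,0,0,0,0,0,0.7],[0,0,0,0,0,0,0.7],[0,0,-20,0,0,0,0.7],[0,0,-40,0,0,0,0.7],[0,0,-40,0,0,0,0.7],[0,0,-40,0,0,0,0.7],[-50,0,-20,0,0,0,0.7],[0,0,0,0,0,0,0.7]]}}

```text
time_s: 16.15
position: [0.4484, 0.1049, 0.2153]
tool_rot: [[1.0, 0.001, 0.002], [0.001, -1.0, -0.0], [0.002, 0.0, -1.0]]
ft_force: [0.5, 0.3, -0.0]
grip_width: 0.0597
gripper_force: 0.0
```

```bash
python3 look.py w3
python3 - <<'E'
from h import *
d=np.load("w3.npz");W=d["W"]
m=(abs(W[...,0]-.5)<.08)&(abs(W[...,1]-.105)<.08)&(W[...,2]>.08)&(W[...,2]<.11)
P=W[m];r=cv2.minAreaRect((P[:,:2]*1000).astype(np.float32));print(len(P),r,P.min(0),P.max(0),np.median(P[:,2]))
B=P[P[:,0]<.512];print("block",B.min(0),B.max(0)); Q=P[P[:,0]>.518];print("plate",np.percentile(Q,[1,99],axis=0),np.polyfit(Q[:,1],Q[:,0],1))
E
```

```text
16.15 [0.4484 0.1049 0.2153] [[1.0, 0.001, 0.002], [0.001, -1.0, -0.0], [0.002, 0.0, -1.0]] [-1.6 13.6 89.4  0.  76.9 88.3] [ 0.5  0.3 -0. ] 0.05969671795654624
4679 ((501.03741455078125, 103.70733642578125), (51.11774444580078, 99.68231201171875), 0.038173235952854156) [0.47547952 0.05388276 0.0816751 ] [0.52662821 0.1535619  0.09302841] 0.09040252728512144
block [0.47547952 0.0834969  0.0841468 ] [0.51199747 0.12366754 0.09302841]
plate [[0.51825898 0.05548602 0.08576082]
 [0.52656141 0.15246469 0.09231509]] [-0.0010448  0.5232314]
```

View pics/w3.png

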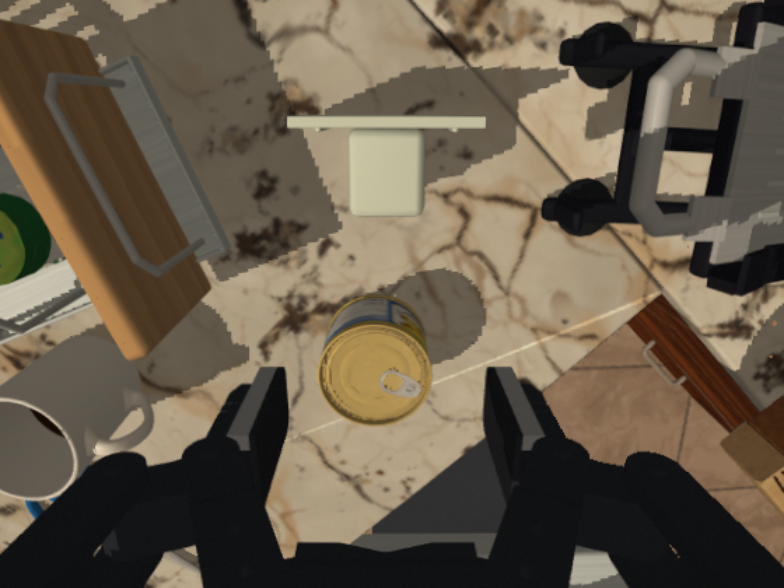

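The guard stands squarely on the worktop: block at (386,172), plate along row 122. The tin is at (375,370), and the open slicer's loop is at (650,140). I'll tilt 50° and regrip.

>>> {"method": "apply_moves", "body": {"series": [[0,0,0,0,10,0,0.7],[0,0,0,0,10,0,0.7],[0,0,0,0,10,0,0.7],[0,0,0,0,10,0,0.7],[0,0,0,0,10,0,0.7],[-49,0,0,0,0,0,0.7],[-49,1.3,0,0,0,0,0.7],[0,0,40,0,0,0,0.7],[0,0,40,0,0,0,0.7],[0,0,0,0,0,0,0.7]]}}

```text
time_s: 17.45
position: [0.4513, 0.1014, 0.1784]
tool_rot: [[0.682, 0.058, 0.729], [0.004, -0.997, 0.075], [0.731, -0.048, -0.68]]
ft_force: [-0.2, 0.6, -0.9]
grip_width: 0.0598
gripper_force: 0.0
```

```bash
python3 -c "
from h import *
s=telemetry.observe();print(s['q'].round(1),s['qvel'].round(1),s['ft_force'],s['wrist_torque'],s['position'])"
```

```text
[ -7.9   6.1 125.7  79.4  10.2   5.1] [ 0.5 -2.3  0.8 -9.1  0.2  9. ] [-0.20676132  0.56374178 -0.87826251] [-0.01792358  0.29983538 -0.06802938] [0.45133965 0.10141068 0.17837609]
```

```bash
cat > ik.py <<'E'
from h import *
from scipy.optimize import least_squares
from scipy.spatial.transform import Rotation as Ro
def fk(q,p):
    a0,d,l1,a2,l2,L=p
    r=lambda ax,a:Ro.from_euler(ax,a,degrees=True).as_matrix()
    A=r('z',q[0]);x=A@[a0,0,d]
    B=A@r('y',q[1]);x=x+B@[0,0,l1]
    C=B@r('y',q[2]);x=x+C@[a2,0,l2]     # forearm along z of C
    E=C@r('z',q[3])@r('y',q[4])@r('z',q[5])
    return x+E@[0,0,L],E
E
cat > fit.py <<'E'
from ik import *
s=telemetry.observe()
D=[([-86.19,21.84,74.387,0,83.86,-12.34],[.1529,-.528,.2307]),([-19.1,14,71.1,0,94.9,71.9],[.4998,-.0492,.321]),([27.6,23.4,57.4,0,99.2,6.7],[.456,.3709,.32]),([-1.6,13.6,89.4,0,76.9,88.3],[.4484,.1049,.2153]),(s["q"],s["position"])]
# joint offsets of q1 free (TCP lateral offset check)
R=least_squares(lambda p:np.concatenate([fk(q,p)[0]-x for q,x in D]),[.05,.3,.4,0,.4,.2],x_scale=.1)
print(R.x.round(4),(R.fun.reshape(-1,3)*1000).round(1));print(fk(*[D[-1][0],R.x])[1].round(3))
np.save("p.npy",R.x)
E
python3 fit.py
```

```text
[-0.1402  0.2917  0.6354  0.1863  0.459   0.4296] [[-117.6   -2.4  -13.8]
 [ -39.8 -110.1   11.2]
 [  71.3  -95.2   14.8]
 [ -33.3 -116.5  -20.3]
 [   5.7  -89.     8.1]]
[[-0.058  0.682  0.729]
 [ 0.997  0.004  0.075]
 [ 0.048  0.731 -0.68 ]]
```

```bash
python3 - <<'E'
s=open("ik.py").read().replace("a0,d,l1,a2,l2,L=p","a0,d,l1,a2,l2,L,b=p").replace("[a2,0,l2]","[a2,b,l2]")
s=s.replace("return x+E@[0,0,L],E","E=E@np.array([[0,-1,0],[1,0,0],[0,0,1.]]).T.T if 0 else E\n    return x+E@[0,0,L],np.stack([E[:,1],-E[:,0],E[:,2]],1)")
s+='''
LO=np.array([-178.18,-50.72,12.68,-81.47,9.98,-165.26]);HI=np.array([178.18,133.34,142.11,261.47,163.14,165.26])
def ik(x,R,p,q0):
    def f(q):
        y,E=fk(q,p);return np.concatenate([(y-x)*5,Ro.from_matrix(E.T@R).as_rotvec()])
    r=least_squares(f,np.clip(q0,LO+.1,HI-.1),bounds=(LO,HI),x_scale=30);return r.x,np.abs(r.fun).max()
'''
open("ik.py","w").write(s)
t=open("fit.py").read().replace(".4,.2]",".4,.2,.1]");open("fit.py","w").write(t)
E
python3 fit.py
cat > t.py <<'E'
from ik import *
p=np.load("p.npy")
def Rt(tx,tz): tz=np.array(tz,float);tz/=np.linalg.norm(tz);tx=np.array(tx,float);tx-=tz*(tx@tz);tx/=np.linalg.norm(tx);return np.stack([tx,np.cross(tz,tx),tz],1)
hx=np.array([.031,.9995,0]);hy=np.array([-.9995,.031,0]);H=np.array([.5085,-.262,.032]);c,s=np.cos(.42),np.sin(.42)
bx=hx*c+[0,0,s];bz=-hx*s+np.array([0,0,c])
if __name__=="__main__":
  for t in(25,35,50,60):
    th=np.radians(t);z=[np.sin(th),0,-np.cos(th)];R=Rt([np.cos(th),0,np.sin(th)],z)
    P=np.array([.493,.1036,.05])
    for back in(0,.1):
        for q4 in (0,180):
            print("grasp",t,back,[v.round(2) if np.ndim(v) else round(v,4) for v in ik(P+R[:,2]*(.0187-back),R,p,[5,30,90,q4,40,88-q4])])
    a=np.pi/2-th
    # in-track: guard z=bx, x=bz ; tool z = -bz cos a - bx sin a ; standing tool x = -xg*cos t + zg*sin t
    Rk=Rt(-bz*np.cos(th)+bx*np.sin(th),-bz*np.cos(a)-bx*np.sin(a))
    for f in(0,.2):
        foot=H+bx*(.065+f)+bz*.006;pin=foot+bx*.005+bz*.034
        for q4 in(0,90,-60): print(" track",t,f,[v.round(2) if np.ndim(v) else round(v,4) for v in ik(pin+Rk[:,2]*.0187,Rk,p,[-10,30,80,q4,80,0])])
E
python3 t.py
```

```text
[0.     0.1315 0.5363 0.1034 0.351  0.2578 0.1174] [[-0.1  0.1 -0. ]
 [ 0.1  0.3  0.1]
 [ 0.1 -0.  -0. ]
 [ 0.  -0.  -0. ]
 [ 0.  -0.1 -0. ]]
[[ 0.682  0.058  0.729]
 [ 0.004 -0.997  0.075]
 [ 0.731 -0.048 -0.68 ]]
grasp 25 0 [array([ -2.02,  27.84, 113.66,   3.65,  13.54,  84.62]), np.float64(0.0)]
grasp 25 0 [array([ -2.02,  27.84, 113.66,   3.65,  13.54,  84.62]), np.float64(0.0)]
grasp 25 0.1 [array([ -2.27,  13.88, 113.4 ,   2.06,  27.76,  86.12]), np.float64(0.0)]
grasp 25 0.1 [array([   4.33,   18.16,  124.55,  258.98,    9.98, -165.26]), np.float64(0.2567)]
 track 25 0 [array([-19.5 ,  33.54,  95.35, -53.44,  50.98,  17.4 ]), np.float64(0.0)]
 track 25 0 [array([-19.5 ,  33.54,  95.35, -53.44,  50.98,  17.4 ]), np.float64(0.0)]
 track 25 0 [array([-19.5 ,  33.54,  95.35, -53.44,  50.98,  17.4 ]), np.float64(0.0)]
 track 25 0.2 [array([  0.8 ,  27.94,  87.9 , -43.37,  72.38,  19.38]), np.float64(0.0)]
 track 25 0.2 [array([  0.8 ,  27.94,  87.9 , -43.37,  72.38,  19.38]), np.float64(0.0)]
 track 25 0.2 [array([  0.8 ,  27.94,  87.9 , -43.37,  72.38,  19.38]), np.float64(0.0)]

[... 1954 characters left out ...]
0.1 [array([  5.01,  13.22, 125.05, -72.13,   9.98, 165.26]), np.float64(0.3635)]
grasp 60 0.1 [array([ -0.43,  29.86, 142.11, 181.79,  49.09, -91.36]), np.float64(0.0506)]
 track 60 0 [array([-32.82,  30.58,  87.91,  -5.96,  58.57, -28.06]), np.float64(0.0)]
 track 60 0 [array([-32.82,  30.58,  87.91,  -5.96,  58.57, -28.06]), np.float64(0.0)]
 track 60 0 [array([-32.82,  30.58,  87.91,  -5.96,  58.57, -28.06]), np.float64(0.0)]
 track 60 0.2 [array([-13.93,  22.36,  86.46,  -6.17,  70.04, -10.1 ]), np.float64(0.0)]
 track 60 0.2 [array([-13.93,  22.36,  86.46,  -6.17,  70.04, -10.1 ]), np.float64(0.0)]
 track 60 0.2 [array([-13.93,  22.36,  86.46,  -6.17,  70.04, -10.1 ]), np.float64(0.0)]
```

```bash
cat > to.py <<'E'
from t import *
def delta(Rg,xg,st=None):
    st=st or telemetry.observe();R=st["tool_rot"]
    print("rotvec(tool) deg",np.degrees(Ro.from_matrix(R.T@Rg).as_rotvec()).round(2))
    print("shift in current axes",(R.T@(xg-st["position"])*1000).round(1),"in goal axes",(Rg.T@(xg-st["position"])*1000).round(1),"q",st["q"].round(1),"pos",st["position"].round(4))
E
python3 - <<'E'
from to import *
th=np.radians(25);R=Rt([np.cos(th),0,np.sin(th)],[np.sin(th),0,-np.cos(th)])
delta(R,np.array([.493,.1036,.05])+R[:,2]*(.0187-.1))
E
```

```text
rotvec(tool) deg [ -4.22 -21.98   1.08]
shift in current axes [-35.    0.9  42.7] in goal axes [-16.5  -2.2  52.7] q [ -7.9   6.1 125.7  79.4  10.2   5.1] pos [0.4513 0.1014 0.1784]
```

>>> {"method": "apply_moves", "body": {"series": [[0,0,-10,-0.7,-3.7,0.18,0.7],[0,0,-10,-0.7,-3.7,0.18,0.7],[0,0,0,-0.7,-3.7,0.18,0.7],[0,0,0,-0.7,-3.7,0.18,0.7],[0,0,0,-0.7,-3.7,0.18,0.7],[0,0,0,-0.7,-3.7,0.18,0.7],[0,0,0,0,0,0,0.7],[0,0,0,0,0,0,0.7]]}}

```text
time_s: 18.45
position: [0.4451, 0.1088, 0.1865]
tool_rot: [[0.864, 0.036, 0.502], [0.015, -0.999, 0.045], [0.503, -0.032, -0.863]]
ft_force: [-0.3, -0.6, 0.5]
grip_width: 0.0599
gripper_force: 0.0
```

```bash
cat > g.py <<'E'
from to import *
th=np.radians(25);R=Rt([np.cos(th),0,np.sin(th)],[np.sin(th),0,-np.cos(th)])
delta(R,np.array([.493,.1036,.05])+R[:,2]*(.0187-.08))
E
python3 g.py
```

```text
rotvec(tool) deg [-2.57 -5.21  0.96]
shift in current axes [-21.8   8.5  80.7] in goal axes [-14.3   5.2  82.7] q [ -3.7   5.1 113.    8.4  32.2  78.7] pos [0.4451 0.1088 0.1865]
```

>>> {"method": "apply_moves", "body": {"series": [[0,0,0,-2.6,-5.2,1,0.7],[0,0,0,0,0,0,0.7],[-7.3,2.6,20,0,0,0,0.7],[-7,2.6,30,0,0,0,0.7],[0,0,30,0,0,0,0.7],[0,0,0,0,0,0,0.7]]}}

```text
time_s: 19.2
position: [0.4654, 0.1036, 0.1066]
tool_rot: [[0.908, -0.0, 0.42], [-0.001, -1.0, 0.001], [0.42, -0.001, -0.908]]
ft_force: [-0.7, 0.4, -0.4]
grip_width: 0.0597
gripper_force: 0.0
```

```bash
python3 g.py
```

```text
rotvec(tool) deg [-0.05  0.17 -0.03]
shift in current axes [1.1 0.  1.7] in goal axes [1.  0.  1.7] q [ -2.3  16.4 113.8   2.4  25.   85.8] pos [0.4654 0.1036 0.1066]
```

>>> {"method": "apply_moves", "body": {"series": [[1,0,25,0,0,0,0.7],[0,0,25,0,0,0,0.7],[0,0,20,0,0,0,0.7],[0,0,10,0,0,0,0.7],[0,0,0,0,0,0,0.7],[0,0,0,0,0,0,0.2],[0,0,0,0,0,0,0.2],[0,0,0,0,0,0,0.2],[0,0,0,0,0,0,0.2]], "grip_force": 60}}

```text
time_s: 20.32
position: [0.5011, 0.1039, 0.037]
tool_rot: [[0.906, 0.0, 0.424], [-0.0, -1.0, 0.0], [0.424, -0.0, -0.906]]
ft_force: [-2.6, -0.8, 7.3]
grip_width: 0.0396
gripper_force: 52.3
```

```bash
python3 g.py
python3 - <<'E'
# bed pose from side cloud taken earlier + top
from h import *
W=cloud(get_image("top"));np.save("top1.npy",W)
from t import bx,bz,hy,H
for n,W in(("top",W),("side",np.load("side1.npy"))):
    L=(W-H)@np.stack([bx,hy,bz],1)
    m=(L[...,0]>.03)&(L[...,0]<.235)&(abs(L[...,1])<.035)&(abs(L[...,2]-.006)<.03)
    P=L[m];A=np.c_[P[:,:2],np.ones(len(P))]
    for _ in range(4):
        c=np.linalg.lstsq(A,P[:,2],rcond=None)[0];k=abs(A@c-P[:,2])<.004;P=P[k];A=A[k]
    print(n,len(P),"plane z=",c.round(4))
    m=(L[...,0]>.05)&(L[...,0]<.22)&(L[...,2]>.0125)&(L[...,2]<.03)
    P=L[m]
    for lo,hi in((.05,.1),(.1,.15),(.15,.2)):
        q=P[(P[:,0]>lo)&(P[:,0]<hi)&(abs(P[:,1])<.09)];
        print(lo,len(q),"outer",np.percentile(q[:,1],[1,99]).round(4),"inner",q[q[:,1]<0][:,1].max().round(4) if (q[:,1]<0).any() else 0,q[q[:,1]>0][:,1].min().round(4) if (q[:,1]>0).any() else 0)
E
```

```text
rotvec(tool) deg [-0.02 -0.07 -0.  ]
shift in current axes [ -1.8   0.3 -76.5] in goal axes [ -1.9   0.3 -76.5] q [ -2.   27.3 113.5   3.6  14.1  84.7] pos [0.5011 0.1039 0.037 ]
top 1201 plane z= [-0.0065  0.0002  0.0096]
0.05 251 outer [-0.0622  0.0586] inner -0.0025 0.0006
0.1 259 outer [-0.062   0.0585] inner -0.0012 0.0011
0.15 250 outer [-0.0624  0.0593] inner -0.0 0.0008
side 1599 plane z= [-0.0029  0.0009  0.0058]
0.05 245 outer [-0.0602  0.06  ] inner -0.0419 0.0385
0.1 227 outer [-0.06    0.0608] inner -0.0416 0.0422
0.15 209 outer [-0.0598  0.0606] inner -0.0416 0.0419
```

```bash
cat > tr.py <<'E'
from t import *
# grip: guard in tool
th=np.radians(25)
R0=np.array([[.906,0,.424],[0,-1,0],[.424,0,-.906]]);p0=np.array([.5011,.1039,.037])
G=np.stack([[-1,0,0],[0,-1,0],[0,0,1.]],1);g0=np.array([.501,.1039,0.])
RTG=R0.T@G;tTG=R0.T@(g0-p0)   # guard in tool
def goal(f,dz=0,dy=0):
    # tool pose putting foot at home x=f, z=dz, y=dy
    Rg=np.stack([bz,np.cross(bx,bz),bx],1)
    foot=H+bx*(.065+f)+bz*(.006+dz)+hy*dy
    o=foot-Rg@np.array([-.026,0,.045])
    U,_,V=np.linalg.svd(Rg@RTG.T);R=U@V
    return R,o-R@tTG
E
python3 - <<'E'
from tr import *
p=np.load("p.npy");s=telemetry.observe();q=s["q"]
R,x=goal(.245,.003);print("goal",x.round(4),R.round(3).tolist())
v=Ro.from_matrix(s["tool_rot"].T@R).as_rotvec();print("rotvec",np.degrees(v).round(2),np.degrees(np.linalg.norm(v)).round(1))
for X in([.50,.104,.25],[.46,.12,.25]):
  X=np.array(X);q=s["q"];last=None
  for k in range(0,17):
    Rk=s["tool_rot"]@Ro.from_rotvec(v*k/16).as_matrix();qn,e=ik(X,Rk,p,q)
    gpos=X+Rk@tTG;zg=(Rk@RTG)
    low=min((gpos+zg@np.array(c))[2] for c in[(-.026,.05,0),(-.026,-.05,0),(.026,.02,0),(.026,-.02,0),(-.026,.05,.09),(-.026,-.05,.09)])
    print(k,qn.round(0),(qn-q).round(0) if k else "",round(e,3),"low",low.round(3));q=qn
  for k in range(1,6):
    qn,e=ik(X+(x-X)*k/5,R,p,q);print("t",k,qn.round(0),(qn-q).round(0),round(e,3));q=qn
  for f in(.2,.1,0):
    R2,x2=goal(f);qn,e=ik(x2,R2,p,q);print("s",f,qn.round(0),round(e,3));q=qn
  print("shift goal axes",(R.T@(x-X)*1000).round(1))
E
```

```text
goal [ 0.5166 -0.0006  0.187 ] [[0.023, 1.0, -0.02], [0.756, -0.031, -0.654], [-0.654, 0.0, -0.756]]
rotvec [-12.7  -51.86 -91.48] 105.9
0 [-2.  7. 96.  1. 52. 88.]  0.0 low 0.213
1 [-1.  8. 93. -1. 56. 83.] [ 1.  1. -2. -2.  4. -4.] 0.0 low 0.209
2 [-0. 10. 91. -2. 61. 79.] [ 1.  1. -2. -2.  4. -4.] 0.0 low 0.205
3 [ 0. 11. 89. -4. 65. 75.] [ 1.  1. -2. -2.  4. -4.] 0.0 low 0.202
4 [ 2. 12. 86. -6. 68. 71.] [ 1.  1. -2. -2.  4. -4.] 0.0 low 0.2
5 [ 3. 14. 84. -9. 72. 67.] [ 1.  1. -2. -2.  4. -4.] 0.0 low 0.197
6 [  4.  15.  82. -11.  75.  63.] [ 1.  1. -2. -2.  3. -4.] 0.0 low 0.196
7 [  5.  16.  81. -13.  79.  59.] [ 1.  1. -2. -2.  3. -4.] 0.0 low 0.195
8 [  6.  18.  79. -16.  81.  55.] [ 1.  1. -2. -3.  3. -4.] 0.0 low 0.194
9 [  8.  19.  78. -18.  84.  51.] [ 1.  1. -1. -3.  3. -4.] 0.0 low 0.194
10 [  9.  20.  77. -21.  86.  47.] [ 1.  1. -1. -3.  2. -4.] 0.0 low 0.195
11 [ 10.  21.  76. -24.  88.  43.] [ 1.  1. -1. -3.  2. -4.] 0.0 low 0.197
12 [ 12.  23.  75. -27.  90.  38.] [ 1.  1. -1. -3.  2. -4.] 0.0 low 0.199
13 [ 13.  24.  74. -30.  91.  34.] [ 1.  1. -0. -3.  1. -4.] 
[... 1726 characters left out ...]
 79. -32.  92.  33.] [ 1.  1. -0. -3.  1. -4.] 0.0 low 0.204
15 [ 18.  23.  79. -35.  93.  29.] [ 1.  1.  0. -3.  1. -4.] 0.0 low 0.207
16 [ 19.  24.  79. -38.  94.  24.] [ 1.  1.  0. -3.  1. -4.] 0.0 low 0.211
t 1 [ 17.  24.  81. -38.  90.  23.] [-3.  0.  2. -1. -3. -1.] 0.0
t 2 [ 14.  25.  82. -39.  87.  22.] [-3.  1.  1. -1. -3. -1.] 0.0
t 3 [ 11.  25.  83. -40.  84.  21.] [-3.  1.  1. -1. -3. -1.] 0.0
t 4 [  8.  26.  84. -41.  81.  21.] [-3.  1.  1. -1. -3. -1.] 0.0
t 5 [  5.  27.  84. -41.  78.  20.] [-3.  1.  1. -1. -3. -1.] 0.0
s 0.2 [  1.  28.  88. -43.  73.  19.] 0.0
s 0.1 [ -9.  30.  93. -48.  61.  18.] 0.0
s 0 [-19.  33.  95. -53.  51.  17.] 0.0
shift goal axes [-48.6  60.3 125.3]
```

>>> {"method": "apply_moves", "body": {"series": [[8,0,-18,0,0,0,0.2],[16,0,-34,0,0,0,0.2],[22,0,-47,0,0,0,0.2],[22,0,-47,0,0,0,0.2],[22,0,-47,0,0,0,0.2],[0,0,0,0,0,0,0.2]]}}

```text
time_s: 21.12
position: [0.502, 0.1039, 0.2533]
tool_rot: [[0.903, 0.0, 0.43], [0.0, -1.0, 0.0], [0.43, -0.0, -0.903]]
ft_force: [-0.3, 0.2, -2.0]
grip_width: 0.039
gripper_force: 52.8
```

>>> {"method": "apply_moves", "body": {"series": [[0,0,0,-1.06,-4.32,-7.62,0.2],[0,0,0,-1.06,-4.32,-7.62,0.2],[0,0,0,-1.06,-4.32,-7.62,0.2],[0,0,0,-1.06,-4.32,-7.62,0.2],[0,0,0,-1.06,-4.32,-7.62,0.2],[0,0,0,-1.06,-4.32,-7.62,0.2],[0,0,0,-1.06,-4.32,-7.62,0.2],[0,0,0,-1.06,-4.32,-7.62,0.2],[0,0,0,-1.06,-4.32,-7.62,0.2],[0,0,0,-1.06,-4.32,-7.62,0.2],[0,0,0,-1.06,-4.32,-7.62,0.2],[0,0,0,-1.06,-4.32,-7.62,0.2]]}}

```text
time_s: 22.62
position: [0.5007, 0.1038, 0.2477]
tool_rot: [[0.017, 1.0, -0.023], [0.755, -0.027, -0.656], [-0.656, -0.006, -0.755]]
ft_force: [-0.4, 0.0, -1.7]
grip_width: 0.0399
gripper_force: 52.7
```

```bash
cat > d.py <<'E'
from tr import *
from to import delta
import sys
a=[float(v) for v in sys.argv[1:]];delta(*goal(*a))
E
python3 d.py .245 .003; python3 look.py w4
cat > gm.py <<'E'
# guard pose in hand vs assumed, from a wrist cloud: points in guard frame
from tr import *
import sys
d=np.load(sys.argv[1]+".npz");s=telemetry.observe();W=d["W"]
g=(W-s["position"])@s["tool_rot"];g=(g-tTG)@RTG
m=(g[...,0]>-.045)&(g[...,0]<.035)&(abs(g[...,1])<.065)&(g[...,2]>-.02)&(g[...,2]<.11)&(d["f"].min(-1)>110)
P=g[m];print(len(P));print(np.percentile(P,[.5,5,50,95,99.5],axis=0).round(4))
E
python3 gm.py w4
```

```text
rotvec(tool) deg [-0.13  0.14  0.39]
shift in current axes [-38.7  19.1 113.9] in goal axes [-38.9  19.1 113.8] q [ 16.5  26.4  74.8 -38.6  93.3  20.7] pos [0.5007 0.1038 0.2477]
22.625 [0.5007 0.1038 0.2477] [[0.017, 1.0, -0.023], [0.755, -0.027, -0.656], [-0.656, -0.006, -0.755]] [ 16.5  26.4  74.8 -38.6  93.3  20.7] [-0.4  0.  -1.7] 0.03986337763359991
6001
[[-0.0249 -0.0493  0.0837]
 [-0.0239 -0.0454  0.0881]
 [-0.0022 -0.0101  0.0894]
 [ 0.0126  0.0077  0.0905]
 [ 0.0187  0.0475  0.0911]]
```

View pics/w4.png

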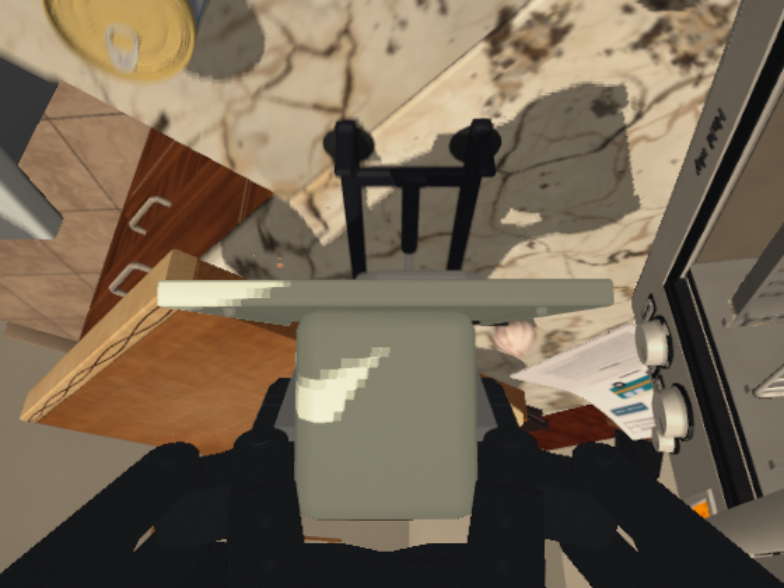

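The trailing end of the guard is square in the fingers: plate along row 292, columns 158–612, block (295–478, 310–515). The open base frame lies ahead at (410,180). I'll go to the pre-insert pose.

>>> {"method": "apply_moves", "body": {"series": [[-9.7,4.8,28.4,-0.1,0.1,0.4,0.2],[-9.7,4.8,28.4,0,0,0,0.2],[-9.7,4.8,28.4,0,0,0,0.2],[-9.7,4.8,28.4,0,0,0,0.2],[0,0,0,0,0,0,0.2],[0,0,0,0,0,0,0.2]]}}

```text
time_s: 23.42
position: [0.5168, 0.0, 0.1884]
tool_rot: [[0.031, 0.999, -0.02], [0.758, -0.037, -0.652], [-0.652, 0.005, -0.758]]
ft_force: [-0.0, 0.1, -1.0]
grip_width: 0.0394
gripper_force: 52.8
```

```bash
python3 d.py .245 .003; python3 d.py .2 .002
python3 - <<'E'
from tr import *
im=get_image("side");W=cloud(im);np.save("side2.npy",W)
L=(W-H)@np.stack([bx,hy,bz],1);L[...,0]-=.065;L[...,2]-=.006
for nm,lo,hi in(("guard",.21,.28),("bed",0.0,.16)):
    m=(L[...,0]>lo)&(L[...,0]<hi)&(abs(L[...,1])<.06)&(L[...,2]>-.012)&(L[...,2]<.05)
    P=L[m];f=im["frame"][m].astype(int)
    if nm=="guard":
        k=(f.min(-1)>90)&(P[:,2]<.012);Q=P[k];print(nm,k.sum(),np.percentile(Q,[1,50,99],axis=0).round(4))
    else:
        k=P[:,2]>.010;Q=P[k];print("lips inner",Q[Q[:,1]<0][:,1].max(),Q[Q[:,1]>0][:,1].min(),"floor",np.median(P[abs(P[:,1])<.03][:,2]))
save(im,"s2.png",1)
r=[int(v) for v in (0,0)]
E
```

```text
rotvec(tool) deg [ 0.02 -0.16 -0.44]
shift in current axes [ 0.4 -0.2  1.5] in goal axes [ 0.4 -0.2  1.5] q [  5.5  27.3  84.1 -41.3  78.4  19.9] pos [0.5168 0.     0.1884]
rotvec(tool) deg [ 0.02 -0.16 -0.44]
shift in current axes [-17.9  -0.   42.6] in goal axes [-17.7  -0.2  42.6] q [  5.5  27.3  84.1 -41.3  78.4  19.9] pos [0.5168 0.     0.1884]
guard 298 [[ 0.211  -0.0481  0.0031]
 [ 0.238  -0.0236  0.0085]
 [ 0.2786  0.0506  0.0118]]
lips inner -0.041476986443210094 0.041877524662511975 floor -0.00048165886122804877
```

>>> {"method": "apply_moves", "body": {"series": [[-4.5,0,10.7,0,0,-0.2,0.2],[-4.5,0,10.7,0,0,-0.2,0.2],[-4.5,0,10.7,0,0,0,0.2],[-4.5,0,10.7,0,0,0,0.2],[0,0,0,0,0,0,0.2]]}}

```text
time_s: 24.1
position: [0.5153, -0.0428, 0.1674]
tool_rot: [[0.024, 0.999, -0.021], [0.757, -0.032, -0.652], [-0.653, -0.0, -0.758]]
ft_force: [0.0, 0.6, -1.9]
grip_width: 0.0393
gripper_force: 52.8
```

```bash
python3 d.py .15 .001
```

```text
rotvec(tool) deg [-0.05 -0.11 -0.02]
shift in current axes [-19.5   0.   44.4] in goal axes [-19.4  -0.   44.4] q [  0.8  27.7  87.6 -43.1  72.8  19. ] pos [ 0.5153 -0.0428  0.1674]
```

>>> {"method": "apply_moves", "body": {"series": [[-3.9,0,8.9,0,0,0,0.2],[-3.9,0,8.9,0,0,0,0.2],[-3.9,0,8.9,0,0,0,0.2],[-3.9,0,8.9,0,0,0,0.2],[-3.9,0,8.9,0,0,0,0.2],[0,0,0,0,0,0,0.2]]}}

```text
time_s: 24.85
position: [0.5142, -0.0867, 0.1468]
tool_rot: [[0.024, 1.0, -0.02], [0.757, -0.032, -0.653], [-0.653, 0.0, -0.757]]
ft_force: [-0.5, -3.7, 1.0]
grip_width: 0.0396
gripper_force: 52.9
```

```bash
python3 d.py .15 .001; python3 d.py .08 .001
```

```text
rotvec(tool) deg [-0.01 -0.06 -0.03]
shift in current axes [ 0.4 -0.3  0.1] in goal axes [ 0.4 -0.3  0.1] q [ -4.   28.5  90.6 -45.2  67.1  18.5] pos [ 0.5142 -0.0867  0.1468]
rotvec(tool) deg [-0.01 -0.06 -0.03]
shift in current axes [-29.3  -0.2  63.5] in goal axes [-29.3  -0.3  63.5] q [ -4.   28.5  90.6 -45.2  67.1  18.5] pos [ 0.5142 -0.0867  0.1468]
```

>>> {"method": "apply_moves", "body": {"series": [[-4.5,0,9,0,0,0,0.2],[-4.2,0,9.1,0,0,0,0.2],[-4.2,0,9.1,0,0,0,0.2],[-4.2,0,9.1,0,0,0,0.2],[-4.2,0,9.1,0,0,0,0.2],[-4.2,0,9.1,0,0,0,0.2],[-4.2,0,9.1,0,0,0,0.2],[0,0,0,0,0,0,0.2]]}}

```text
time_s: 25.85
position: [0.5121, -0.1505, 0.1177]
tool_rot: [[0.024, 1.0, -0.021], [0.757, -0.032, -0.653], [-0.653, -0.0, -0.757]]
ft_force: [-0.3, -2.7, 0.8]
grip_width: 0.0396
gripper_force: 52.9
```

```bash
python3 d.py .08 .001; python3 d.py .005 .001
```

```text
rotvec(tool) deg [-0.03 -0.1  -0.02]
shift in current axes [-0.  -0.2 -0.2] in goal axes [-0.  -0.2 -0.2] q [-11.2  30.3  93.7 -48.5  59.3  17.7] pos [ 0.5121 -0.1505  0.1177]
rotvec(tool) deg [-0.03 -0.1  -0.02]
shift in current axes [-31.9  -0.1  67.6] in goal axes [-31.8  -0.2  67.7] q [-11.2  30.3  93.7 -48.5  59.3  17.7] pos [ 0.5121 -0.1505  0.1177]
```

>>> {"method": "apply_moves", "body": {"series": [[-4.3,0,9.1,0,0,0,0.2],[-4.3,0,9.1,0,0,0,0.2],[-4.3,0,9.1,0,0,0,0.2],[-4.3,0,9.1,0,0,0,0.2],[-4.3,0,9.1,0,0,0,0.2],[-4.3,0,9.1,0,0,0,0.2],[-3,0,6.5,0,0,0,0.2],[-2,0,4.5,0,0,0,0.2],[0,0,0,0,0,0,0.2]]}}

```text
time_s: 26.98
position: [0.5102, -0.2163, 0.0883]
tool_rot: [[0.024, 1.0, -0.02], [0.757, -0.031, -0.653], [-0.653, 0.0, -0.757]]
ft_force: [-0.6, -2.6, 0.5]
grip_width: 0.0397
gripper_force: 53.0
```

>>> {"method": "apply_moves", "body": {"series": [[-1,0,2,0,0,0,0.2],[0,0,0,0,0,0,0.2]]}}

```text
time_s: 27.22
position: [0.5103, -0.2179, 0.0875]
tool_rot: [[0.023, 1.0, -0.019], [0.757, -0.03, -0.652], [-0.653, 0.001, -0.758]]
ft_force: [0.7, -2.0, 2.0]
grip_width: 0.0394
gripper_force: 53.1
```

>>> {"method": "apply_moves", "body": {"series": [[-1,0,2,0,0,0,0.2],[0,0,0,0,0,0,0.2]]}}

```text
time_s: 27.48
position: [0.5103, -0.22, 0.0866]
tool_rot: [[0.023, 1.0, -0.019], [0.757, -0.03, -0.652], [-0.653, 0.001, -0.758]]
ft_force: [0.8, -1.8, 1.0]
grip_width: 0.0394
gripper_force: 53.1
```

```bash
python3 d.py .0 .0
```

```text
rotvec(tool) deg [ 0.05 -0.11 -0.  ]
shift in current axes [-0.8 -0.5  3.7] in goal axes [-0.8 -0.5  3.7] q [-18.9  33.1  95.3 -52.7  51.6  17.1] pos [ 0.5103 -0.22    0.0866]
```

Still about 3 mm short; feel for the stop.

>>> {"method": "apply_moves", "body": {"series": [[-0.9,0,2,0,0,0,0.2],[0,0,0,0,0,0,0.2]]}}

```text
time_s: 27.72
position: [0.5102, -0.2221, 0.0857]
tool_rot: [[0.024, 1.0, -0.02], [0.757, -0.031, -0.652], [-0.653, 0.001, -0.758]]
ft_force: [0.8, -1.7, 2.3]
grip_width: 0.0394
gripper_force: 53.1
```

>>> {"method": "apply_moves", "body": {"series": [[-0.9,0,2,0,0,0,0.2],[0,0,0,0,0,0,0.2]]}}

```text
time_s: 27.98
position: [0.5101, -0.2225, 0.0856]
tool_rot: [[0.023, 1.0, -0.018], [0.758, -0.03, -0.652], [-0.652, 0.001, -0.758]]
ft_force: [-2.0, 15.8, 13.7]
grip_width: 0.0395
gripper_force: 55.5
```

>>> {"method": "apply_moves", "body": {"series": [[-0.7,0,1.5,0,0,0,0.2],[0,0,0,0,0,0,0.2]]}}

```text
time_s: 28.22
position: [0.5101, -0.2227, 0.0856]
tool_rot: [[0.023, 1.0, -0.017], [0.758, -0.029, -0.652], [-0.652, 0.002, -0.758]]
ft_force: [-5.1, 28.1, 23.5]
grip_width: 0.0392
gripper_force: 57.2
```

>>> {"method": "apply_moves", "body": {"series": [[0.8,0,-1.8,0,0,0,0.2],[0,0,0,0,0,0,0.57],[0,0,0,0,0,0,0.57],[0,0,0,0,0,0,0.57],[0,0,0,0,0,0,0.57]]}}

```text
time_s: 28.85
position: [0.51, -0.2238, 0.0848]
tool_rot: [[0.024, 1.0, -0.02], [0.757, -0.031, -0.652], [-0.653, 0.0, -0.758]]
ft_force: [1.1, 0.7, -0.2]
grip_width: 0.0488
gripper_force: 0.0
```

>>> {"method": "apply_moves", "body": {"series": [[0,0,-10,0,0,0,0.57],[0,0,-25,0,0,0,0.57],[3,0,-40,0,0,0,0.57],[5,0,-45,0,0,0,0.57],[5,0,-45,0,0,0,0.57],[0,0,0,0,0,0,0.57],[0,0,0,0,0,0,0.57]]}}

```text
time_s: 29.72
position: [0.5133, -0.1062, 0.2011]
tool_rot: [[0.023, 1.0, -0.02], [0.757, -0.03, -0.652], [-0.653, -0.0, -0.758]]
ft_force: [0.1, -0.6, 0.2]
grip_width: 0.0485
gripper_force: 0.0
```

```bash
python3 look.py w5
python3 - <<'E'
from tr import *
im=get_image("side");W=cloud(im);save(im,"s3.png",1.4)
for n,W,f in(("side",W,im["frame"]),("wrist",np.load("w5.npz")["W"],np.load("w5.npz")["f"])):
    L=(W-H)@np.stack([bx,hy,bz],1);L[...,0]-=.065;L[...,2]-=.006
    m=(abs(L[...,0])<.07)&(abs(L[...,1])<.03)&(L[...,2]>.04)&(L[...,2]<.06);P=L[m]
    if len(P): print(n,"block top",len(P),np.percentile(P,[1,50,99],axis=0).round(4))
    m=(L[...,0]>.06)&(L[...,0]<.15)&(abs(L[...,1])<.035)&(abs(L[...,2])<.015);print(" floor",np.median(L[m],0).round(4))
E
```

```text
29.725 [ 0.5133 -0.1062  0.2011] [[0.023, 1.0, -0.02], [0.757, -0.03, -0.652], [-0.653, -0.0, -0.758]] [ -6.2  24.2  87.3 -43.4  71.1  11.2] [ 0.1 -0.6  0.2] 0.04849610102952303
side block top 506 [[-0.0457 -0.0189  0.0418]
 [-0.005   0.0001  0.0514]
 [ 0.0425  0.0203  0.057 ]]
 floor [ 0.1048 -0.0004 -0.0006]
wrist block top 1235 [[-0.001  -0.0182  0.0402]
 [ 0.0447  0.0007  0.0481]
 [ 0.0471  0.0196  0.0552]]
 floor [ 0.1186 -0.      0.0003]
```

View pics/s3.png

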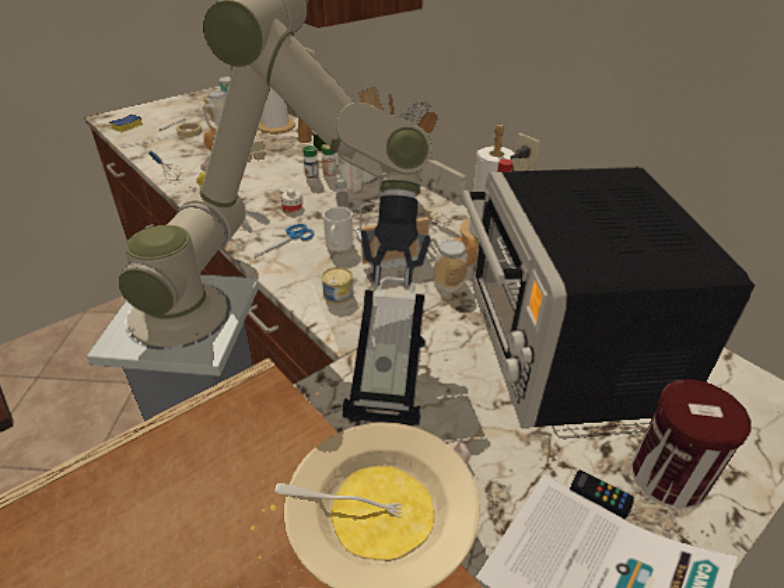

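The guard sits at the low end of the open bed, at about (383,365). Its block spans home x −46 to +43 mm (centre about −1 mm), its top is 52 mm above the floor, and y is about 0. The gripper is clear and the bystanders are in place, so I'll hand in.

```bash
python3 -c "
from rig import env
print(env.close_job())"
```

```text
the job is handed in; nothing more can be done
None
```

I handed the job in after about 30 s of robot time: the bed is snapped open, the guard is home against the stop, and the gripper is clear. The last camera check showed the guard about 1 mm from its home point and the other things apparently where they stood; the hand-in itself returned no verdict.

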